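Lift the over-long bow-tie key out of a dry-fitted plank joint

ROBOT

A 6-joint arm with a two-finger parallel gripper is mounted at the origin on a cart in front of the work surface, level with it; the furniture and walls round the work are solid. World frame = base frame: x ahead of the robot, y to its left, z up, the work surface at z = 0. Lengths are in m, angles in rad, forces in N, time in s.
With the tool pointing down it reaches from about 0.225 to 0.725 m from the base axis. Payload 3.1 kg.
Tool frame: the origin (TCP) lies on the front face of the gripper's body, between the roots of the fingers; the fingertips stand 73 mm ahead of it and the grasp point (between the pads) lies 54 mm ahead of it (bot.finger_overhang is the distance from the TCP to the fingertips, in m); z points along the fingers, y is the line along which they close (so a half turn about z gives the same grasp; the last joint's range is limited). The gripper opens to 85 mm and grips with 20 to 120 N. Pads are 22 mm wide; open, the fingers measure 114 mm over their backs; the gripper's body (76 mm by 85 mm) begins 54 mm behind the grasp point. The pads swing forward as they close: fully open they stand 13 mm farther back than shut.
Start: joints at [-1.365, 0.048, 0.099, 1.622, 0, 1.443], TCP at [0.172, -0.496, 0.304] pointing down, gripper open.
Joint ranges: [-2.91, 2.91], [-0.99, 1.94], [-1.21, 1.42], [-2.12, 2.29], [-1.49, 1.47], [-3.14, 3.14]. Speed limits (rad/s): [2.79, 2.79, 3.14, 3.14, 3.14, 3.14].

INTERFACE

Orientations are given as [roll, pitch, yaw] about the fixed x, y, z axes, in that order (R = Rz(yaw) Ry(pitch) Rx(roll)).
In Python, from bench import bot gives the robot as it stands. The module is installed in compiled form; this text tells all that it offers.
- The arm moves only by the tool jog_arm, never from a script. Its argument "steps" is one flat list of numbers, 5 for each row, row after row: the gripper command: -1 is shut, 1 is fully open, values between are in proportion, then the shift along the tool's x, y, z as a fraction of full scale, then the turn about the tool's z as a fraction of full scale. In form: [gripper, dx, dy, dz, spin, gripper, dx, dy, dz, spin, ...]. A call has 1 to 8 rows; each row is the pose to reach, as a shift and turn from the pose commanded when the call began, along the tool's axes at that moment; what a row does not reach only later rows make up. Full scale, the value 1, is 15 cm for a shift and 30 degrees for a turn. A row lasts 1/10 s, in which the tool goes at most 50 mm and 8.59 degrees, less where a joint would pass 70% of its speed; a pose out of reach is approached as far as the arm can. A call with a number of a shift or a turn outside -1 to 1 is refused whole. A call with a gripper value outside its range is refused whole. The fingers move at their own pace and stop on an object; "newtons" is the grip in N (left out, the last holds). Time passes only in rows, so rows that repeat a pose let the fingers close. It gives the time, the measured TCP pose, the force, the opening and the grip force at its end, in the units of the state.
- bot.state(): the state, without advancing time (a new reading comes with each control period).
- bot.read_camera(name): name is "scene" or "top" or "wrist"; returns a dict with "img" (400x640x3 uint8, red, green, blue), "fx", "fy", "cx", "cy" (pixels), "eye" and "orientation" of the camera in the world. Camera axes: x right, y up, looking along -z (the intrinsics and any distortion apply to the point x, -y, -z); pixel columns grow to the right and rows downward; lengths in m; the calibration is good to about 2 mm. A picture is of the moment at which its call begins. There is no depth.
- bot.sign_off(): hands the job in; it is judged then, once.
The state is a dict: "clock": time; "qpos": joint angles; "dq": joint speeds; "joint_efforts": joint torques, N m; "ee_pos": TCP position; "eef_rot": TCP orientation; "ft_force": force on the tool from outside, world axes, zero at the start; "moment": the same for the moment, N m; "gripper_width": finger opening in m; "grasp_force": force on a finger pad.
Only numpy, scipy, OpenCV 4.12 (cv2) and the standard library are available. Lean on these libraries where they do the work, as an engineer would, in place of code of your own. Each camera call takes 0.05 s, during which the arm holds its last target. There are 200 camera calls.

TASK

Two planks are dry-fitted edge to edge with two wooden bow-tie keys, and the tall key is too long and must be trimmed. Lift the tall key straight up out of its socket until it is clear of the planks, without dragging or lifting the panel and leaving the low key in its place, then stand the tall key upright in the middle of the plywood tray and let go.

Things in the scene. Friction and masses are not known exactly. Their poses are not given: they have to be found in the camera images.
- tall_key_centre (a point): Centre (half-way up) of the tall key: loose bow-tie (double dovetail) prism, brown wood, 60 mm tall, 0.07 kg. x axis: along its 48 mm length, between two flat parallel ends (36 mm wide in y); 20 mm waist midway; z up. It stands on the table in one of the panel's two sockets (either one), 2 mm clearance all round, 38 mm proud of the planks. It can leave only straight up.
- low_key_centre (a point): centre (half-way up) of the low key: same wood, outline and axes as the tall key but only 30 mm tall, so it sticks out only 8 mm above the planks. It stands in the panel's other socket and stays there.
- panel: two light wood planks edge to edge as one loose flat panel, 0.8 kg, 120 mm in x, 180 mm in y, 22 mm thick, lying on the table, not fixed. Origin at the centre of its underside; the seam runs along its y axis. The two bow-tie sockets straddle the seam at y = +45 mm and y = -45 mm, cut right through.
- tray: shallow square plywood tray fixed to the table, 140 x 140 mm outside, 16 mm high, walls 6 mm, floor 6 mm thick (inside 128 x 128 mm). Origin at the centre of its underside, z up.
Things that resemble listed ones, but are neither listed nor needed, are in the scene too. Leave any pink look-alike of the part that bears tall_key_centre alone.

How it is judged:
By the outcome, as a careful person would: the job done as asked, in the order asked, and still so for the second after the job is handed in, with the robot touching nothing.
It also fails if it takes over 38 s, if anything falls off the work surface, if the arm or the gripper's body presses on something with over 40 N, if the wrist force passes 120 N, or if a joint passes its speed limit or range.

## Working session

There is one attempt and no reset: what is moved stays moved. The work goes in short steps, Python scripts to look and compute and a tool call to move; the robot and the scene stay as the last step left them, time stands still between calls to the robot, and variables do not carry over. Pictures are saved under pics/ and viewed, at most 10 in all, crops included, and the job is handed in when it is done.

Besides the shell and the picture viewer there is one more tool, called after "Emit:" as name(argument=value, ...) on one line, values as JSON. jog_arm: Moves the arm, as the interface text tells. Shift numbers are shares of 15 cm and turn numbers shares of 30 degrees, none past 1 either way. Its arguments: {"type":"object","properties":{"steps":{"type":"array","items":{"type":"number"}},"newtons":{"type":"number"}},"required":["steps"]}

```bash
mkdir -p pics
cat > h.py <<'E'
import numpy as np, cv2
from bench import bot
from scipy.spatial.transform import Rotation as R
def cam(n,f):
    c=bot.read_camera(n); cv2.imwrite('pics/'+f,c['img'][:,:,::-1]); np.save('pics/'+f+'.npy',{k:v for k,v in c.items()},allow_pickle=True); return c
def rot(c):
    o=np.array(c['orientation'],float)
    return o if o.shape==(3,3) else (R.from_euler('xyz',o).as_matrix() if o.size==3 else R.from_quat(o).as_matrix())
def pt(c,u,v,z):
    d=rot(c)@np.array([(u-c['cx'])/c['fx'],-(v-c['cy'])/c['fy'],-1]); e=np.array(c['eye'])
    return e+d*(z-e[2])/d[2]
def proj(c,p):
    q=rot(c).T@(np.array(p)-c['eye']); return c['cx']+c['fx']*q[0]/-q[2], c['cy']-c['fy']*q[1]/-q[2]
def load(f): return np.load('pics/'+f+'.npy',allow_pickle=True).item()
E
python3 - <<'E'
from h import *
for n in('top','scene'):
    c=cam(n,n+'1.png'); print({k:v for k,v in c.items() if k!='img'})
print(bot.state())
E
```

```text
{'fx': 383.0667921779534, 'fy': 383.0667921779534, 'cx': 312.0599513416019, 'cy': 208.46317666400284, 'eye': array([ 0.47620431, -0.21033007,  0.90529642]), 'orientation': array([ 0.0803422 ,  0.00550664, -1.55466067])}
{'fx': 414.3798393021965, 'fy': 414.3798393021965, 'cx': 318.33601123592615, 'cy': 198.14380604890232, 'eye': array([ 0.07229965, -0.82079105,  0.43245006]), 'orientation': array([ 1.1014755 ,  0.02428429, -0.6495032 ])}
{'clock': 0.1, 'qpos': array([-1.36479460e+00,  4.86866717e-02,  9.77483839e-02,  1.62199202e+00,
        8.69911450e-06,  1.44301247e+00]), 'dq': array([-4.66766440e-05, -4.22908074e-03,  3.69509953e-03,  9.88855029e-04,
       -1.07709104e-03,  7.12008413e-04]), 'joint_efforts': array([ 3.37514226e-03, -3.39850760e+01,  3.20936072e+01,  1.58279302e-02,
       -1.13450888e-04,  1.95425287e-06]), 'ee_pos': array([ 0.1719181 , -0.495635  ,  0.30282578]), 'eef_rot': array([-3.13947718e+00, -2.80574515e-04,  3.33785282e-01]), 'ft_force': array([-0.35812441,  0.18471532,  0.20920043]), 'moment': array([-0.02809552,  0.01025309,  0.02731702]), 'grasp_force': 0.0, 'gripper_width': 0.08554141199808814}
```

View pics/top1.png

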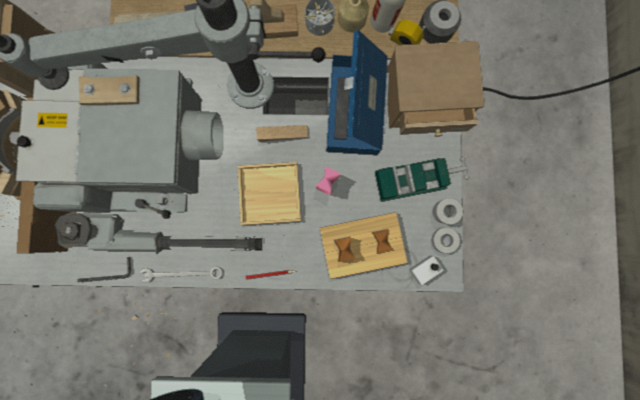

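View pics/scene1.png

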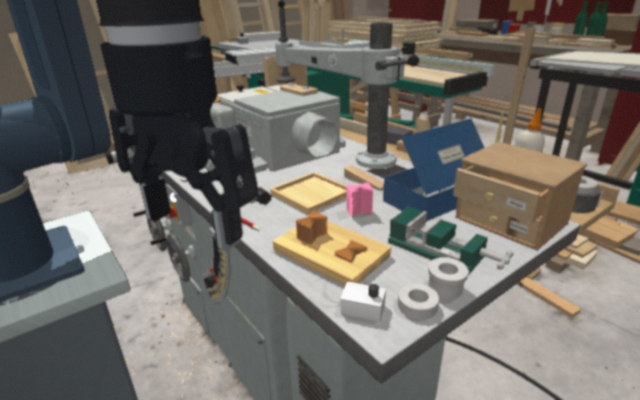

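The tall key is at about (347,249) in the top view, the low key at (382,242), the tray at (270,194) and the pink look-alike at (328,181). I'll enlarge that area next.

Run:
```python
from h import *
c=load('top1.png'); i=c['img'][155:285,230:415,::-1]
cv2.imwrite('pics/crop1.png',cv2.resize(i,None,fx=4.3,fy=4.3,interpolation=cv2.INTER_CUBIC))
```

```text
(no output)
```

View pics/crop1.png

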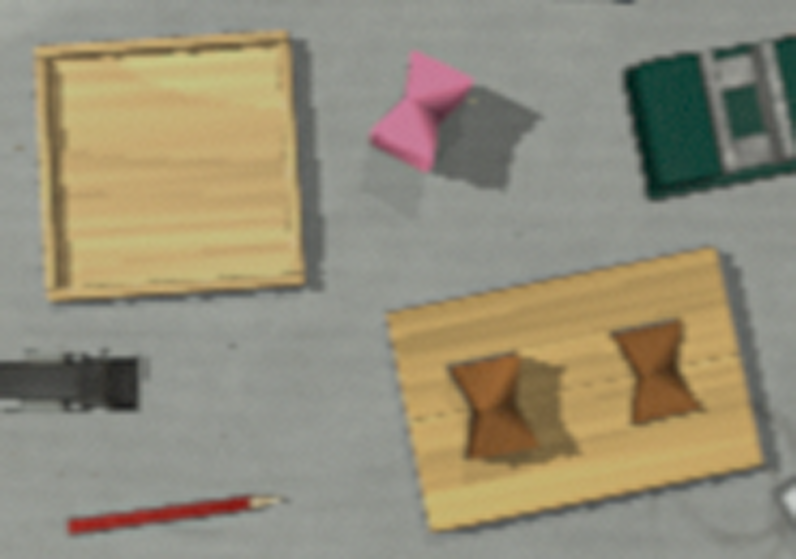

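The crop shows these outlines:
- Panel corners: (388,313), (717,248), (765,465), (432,530).
- Tall key top: (449,367), (518,352), (538,447), (466,460).
- Tray rim: (36,48), (288,33), (304,286), (50,300).

Run:
```python
from h import *
c=load('top1.png')
def f(n,P,z):
    W=np.array([pt(c,230+(x+.5)/4.3-.5,155+(y+.5)/4.3-.5,z)[:2] for x,y in P]); L=np.linalg.norm(np.roll(W,-1,0)-W,axis=1)
    e=[np.degrees(np.arctan2(*(W[b]-W[a])[::-1])) for a,b in((0,1),(3,2),(3,0),(2,1))]
    print(n,W.mean(0).round(4),'len',L.round(4),'ang',np.round(e,1)); return W
f('panel',[(388,313),(717,248),(765,465),(432,530)],.022)
f('tall',[(449,367),(518,352),(538,447),(466,460)],.06)
f('low',[(612,332),(682,320),(705,410),(635,424)],.03)
f('tray',[(36,48),(288,33),(304,286),(50,300)],.016)
f('pink',[(413,50),(474,84),(432,172),(370,138)],.06)
```

```text
panel [ 0.4651 -0.3236] len [0.1801 0.1179 0.1803 0.1173] ang [-77.9 -78.1  12.3  12.4]
tall [ 0.4558 -0.2765] len [0.0361 0.0492 0.0373 0.0479] ang [-76.9 -78.9  11.1  12.4]
low [ 0.4749 -0.3663] len [0.0377 0.0488 0.0377 0.0498] ang [-79.4 -77.8  14.3  14.4]
tray [ 0.5819 -0.1031] len [0.1381 0.1388 0.1375 0.1382] ang [-85.7 -85.9   5.    4.7]
pink [ 0.6074 -0.2386] len [0.0363 0.0509 0.0366 0.0512] ang [-118.6 -118.   -25.   -24.6]
```

```bash
cat >> h.py <<'E'
def go(x,y,z,yawdeg):
    """print scaled dx,dy,dz,spin from current pose to target (tool axes)"""
    s=bot.state(); M=R.from_euler('xyz',s['eef_rot']).as_matrix()
    d=M.T@(np.array([x,y,z])-s['ee_pos'])/.15
    sp=-(((yawdeg-np.degrees(s['eef_rot'][2]))+180)%360-180)/30
    print('pos',s['ee_pos'].round(4),'rot',np.degrees(s['eef_rot']).round(2),'F',s['ft_force'].round(2),'w',round(s['gripper_width'],4),'g',s['grasp_force'],'t',s['clock'])
    print('cmd',d.round(4),round(sp,4))
E
python3 -c "
from h import *
go(.4557,-.278,.25,102.2)"
```

```text
pos [ 0.1719 -0.4956  0.3028] rot [-1.7988e+02 -2.0000e-02  1.9120e+01] F [-0.36  0.18  0.21] w 0.0855 g 0.0 t 0.1
cmd [ 2.2627 -0.7503  0.3544] -2.7692
```

Emit:
jog_arm(steps=[1,1,-0.33,0.1,-1,1,1,-0.33,0.1,-1,1,1,-0.33,0.1,-1,1,1,-0.33,0.1,-1,1,1,-0.33,0.1,-1], newtons=20)

```text
clock: 0.6
ee_pos: [0.2987, -0.3985, 0.2881]
eef_rot: [-3.14, -0.001, 0.861]
ft_force: [0.2, -1.3, 0.6]
gripper_width: 0.0856
grasp_force: 0.0
```

```bash
python3 -c "
from h import *
go(.4557,-.278,.25,102.2)"
```

```text
pos [ 0.2987 -0.3985  0.2881] rot [-1.7991e+02 -4.0000e-02  4.9330e+01] F [ 0.23 -1.3   0.62] w 0.0856 g 0.0 t 0.6
cmd [1.2911 0.2707 0.2544] -1.7623
```

Emit:
jog_arm(steps=[1,1,0.27,0.25,-0.9,1,1,0.27,0.25,-0.9,1,1,0.27,0.25,-0.9,1,1,0.27,0.25,-0.9,1,1,0.27,0.25,-0.9])

```text
clock: 1.1
ee_pos: [0.4264, -0.3128, 0.2503]
eef_rot: [-3.139, -0.0, 1.328]
ft_force: [-0.3, -0.4, -0.6]
gripper_width: 0.0852
grasp_force: 0.0
```

```bash
python3 -c "
from h import *
go(.4557,-.278,.2,102.2)"
```

```text
pos [ 0.4264 -0.3128  0.2503] rot [-1.7987e+02 -2.0000e-02  7.6110e+01] F [-0.32 -0.37 -0.65] w 0.0852 g 0.0 t 1.1
cmd [0.2722 0.1347 0.3352] -0.8697
```

Emit:
jog_arm(steps=[1,0.27,0.135,0.2,-0.87,1,0.27,0.135,0.2,-0.87,1,0.27,0.135,0.2,-0.87,1,0.27,0.135,0.2,-0.87,1,0.27,0.135,0.2,-0.87,1,0.27,0.135,0.2,-0.87])

```text
clock: 1.7
ee_pos: [0.4551, -0.28, 0.2221]
eef_rot: [3.141, 0.001, 1.779]
ft_force: [0.1, -0.0, 0.8]
gripper_width: 0.0856
grasp_force: 0.0
```

```bash
python3 -c "
from h import *
c=cam('wrist','w1.png'); print(c['fx'],c['eye'],c['orientation'])
go(.4557,-.278,.2,102.2)"
```

```text
349.60691197174447 [ 0.43935437 -0.2058857   0.29194767] [-0.30420304  0.00056375  0.20896996]
pos [ 0.4552 -0.2798  0.222 ] rot [1.7998e+02 5.0000e-02 1.0200e+02] F [-0.14  0.67  0.09] w 0.0858 g 0.0 t 1.75
cmd [0.011  0.0057 0.1465] -0.0065
```

View pics/w1.png

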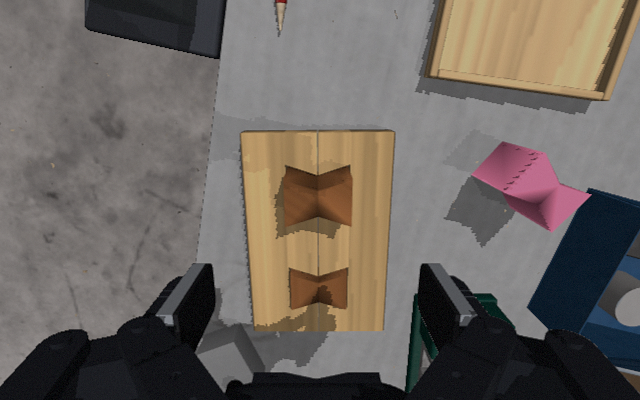

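The wrist view shows the tall key top around (318,195) and the low key at (318,288). Both are centred on the seam, and the fingers straddle them. I'll enlarge it.

Run:
```python
from h import *
c=load('w1.png'); i=c['img'][120:340,230:410,::-1]
i=cv2.resize(i,None,fx=4,fy=4,interpolation=cv2.INTER_CUBIC)[:600]
cv2.imwrite('pics/crop2.png',i)
```

```text
(no output)
```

View pics/crop2.png

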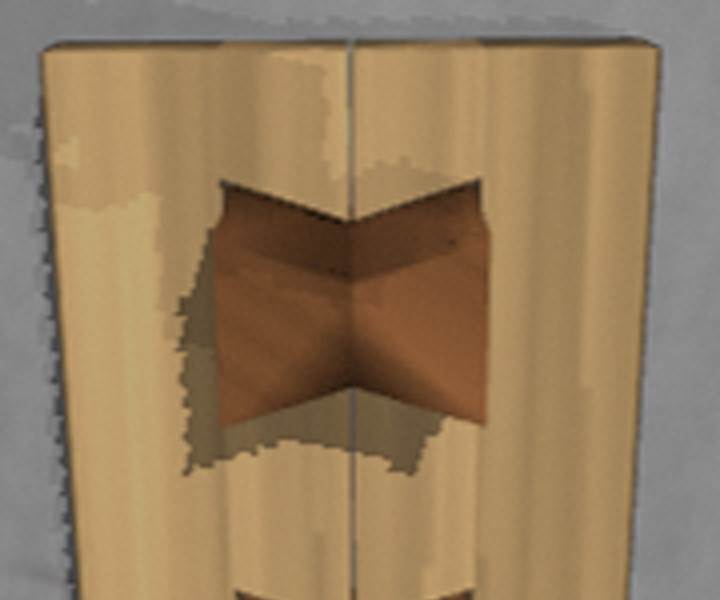

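Top-face corners in the crop are (213,235), (490,235), (487,425) and (221,425). The panel's top edge runs from (44,50) to (657,45).

Run:
```python
from h import *
c=load('w1.png')
g=lambda x,y,z:pt(c,230+(x+.5)/4-.5,120+(y+.5)/4-.5,z)[:2]
W=np.array([g(*p,.06) for p in[(213,235),(490,235),(487,425),(221,425)]])
L=np.linalg.norm(np.roll(W,-1,0)-W,axis=1);print(W.mean(0).round(4),L.round(4),[np.degrees(np.arctan2(*(b-a)[::-1])).round(1) for a,b in((W[0],W[1]),(W[3],W[2]))])
A,B=g(44,50,.022),g(657,45,.022);print('edge mid',(A+B)/2,np.linalg.norm(B-A),np.degrees(np.arctan2(*(B-A)[::-1])))
mid=(A+B)/2; t=np.radians(12.2); print('panel c',mid-.09*np.array([-np.sin(t),np.cos(t)]),'tall socket',mid-.045*np.array([-np.sin(t),np.cos(t)]))
go(.4557,-.2785,.15,102.2)
```

```text
[ 0.4558 -0.2783] [0.0472 0.0347 0.0473 0.0347] [np.float64(12.0), np.float64(12.0)]
edge mid [ 0.44617928 -0.23457431] 0.11677159359279081 12.437787238300455
panel c [ 0.46519851 -0.32254174] tall socket [ 0.45568889 -0.27855802]
pos [ 0.4552 -0.2798  0.222 ] rot [1.7998e+02 5.0000e-02 1.0200e+02] F [-0.14  0.67  0.09] w 0.0858 g 0.0 t 1.75
cmd [0.008  0.0049 0.4799] -0.0065
```

Emit:
jog_arm(steps=[1,0.008,0.003,0.25,0,1,0.008,0.003,0.5,0,1,0.008,0.003,0.65,0,1,0.008,0.003,0.74,0,1,0.008,0.003,0.79,0,1,0.008,0.003,0.79,0,1,0.008,0.003,0.79,0])

```text
clock: 2.45
ee_pos: [0.4566, -0.2782, 0.1043]
eef_rot: [3.14, 0.002, 1.784]
ft_force: [0.3, -0.9, -0.1]
gripper_width: 0.0853
grasp_force: 0.0
```

```bash
python3 -c "
from h import *
go(.4557,-.2784,.103,102.1)"
```

```text
pos [ 0.4566 -0.2782  0.1043] rot [1.7991e+02 1.1000e-01 1.0220e+02] F [ 0.31 -0.92 -0.13] w 0.0853 g 0.0 t 2.45
cmd [-0.0002 -0.0063  0.0089] 0.0034
```

Emit:
jog_arm(steps=[0.3,0,-0.006,0,0,0.3,0,-0.006,0,0,0.3,0,-0.006,0,0,0.3,0,-0.006,0,0,0.3,0,-0.006,0,0,0.3,0,-0.006,0,0], newtons=20)

```text
clock: 3.05
ee_pos: [0.4549, -0.2776, 0.1029]
eef_rot: [-3.142, -0.0, 1.784]
ft_force: [-0.3, 0.8, 0.3]
gripper_width: 0.0554
grasp_force: 0.0
```

Run:
```python
from h import *
c=cam('wrist','w2.png'); go(.4557,-.2784,.103,102.1)
i=c['img'][120:400,150:490,::-1]; cv2.imwrite('pics/crop3.png',cv2.resize(i,None,fx=2.1,fy=2.1,interpolation=cv2.INTER_CUBIC))
```

```text
pos [ 0.455  -0.2776  0.1029] rot [-180.     -0.    102.22] F [-0.46 -0.72  0.65] w 0.0554 g 0.0 t 3.1
cmd [-0.0061  0.0038 -0.0007] 0.0042
```

View pics/crop3.png

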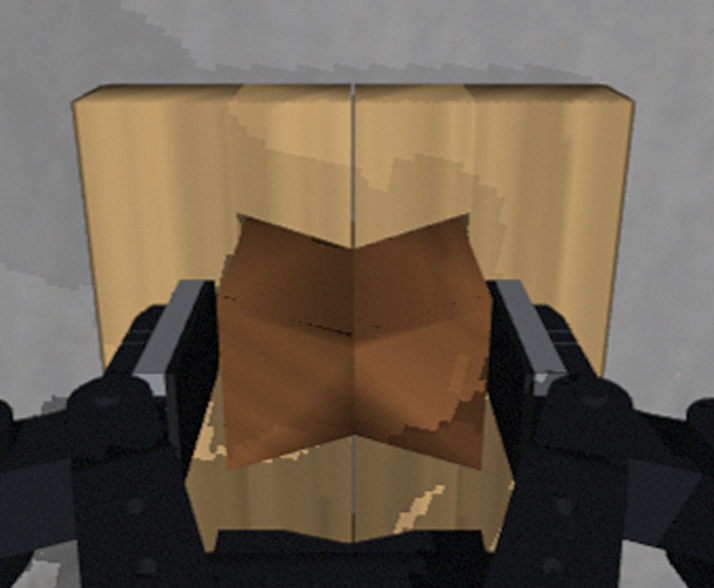

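The key sits between the pads, with the seam and waist at (353,435). The pad midpoint is about 0.7 mm to the left, so I'll correct that and close.

Emit:
jog_arm(steps=[0.3,0,0.004,0,0,0.2,0,0.004,0,0,0.15,0,0.004,0,0,0.1,0,0.004,0,0,0,0,0.004,0,0,-0.2,0,0.004,0,0,-0.2,0,0.004,0,0], newtons=20)

```text
clock: 3.8
ee_pos: [0.4556, -0.2776, 0.103]
eef_rot: [3.141, 0.0, 1.784]
ft_force: [0.4, 0.7, -0.4]
gripper_width: 0.0478
grasp_force: 21.5
```

```bash
python3 -c "
from h import *
go(.4557,-.2784,.103,102.1)"
```

```text
pos [ 0.4556 -0.2776  0.103 ] rot [1.7999e+02 1.0000e-02 1.0222e+02] F [ 0.42  0.66 -0.41] w 0.0478 g 21.50563187431544 t 3.8
cmd [-0.0054 -0.0006 -0.0001] 0.0041
```

Emit:
jog_arm(steps=[-0.2,0,0,0,0,-0.2,0,0,-0.015,0,-0.2,0,0,-0.03,0,-0.2,0,0,-0.05,0,-0.2,0,0,-0.07,0], newtons=30)

```text
clock: 4.3
ee_pos: [0.4555, -0.2775, 0.1136]
eef_rot: [-3.141, -0.0, 1.784]
ft_force: [-0.8, -0.3, -1.6]
gripper_width: 0.0475
grasp_force: 31.2
```

Emit:
jog_arm(steps=[-0.2,0,0,-0.03,0,-0.2,0,0,-0.06,0,-0.2,0,0,-0.1,0,-0.2,0,0,-0.2,0,-0.2,0,0,-0.4,0,-0.2,0,0,-0.4,0,-0.2,0,0,-0.4,0])

```text
clock: 5.0
ee_pos: [0.4564, -0.2782, 0.1753]
eef_rot: [3.139, 0.003, 1.784]
ft_force: [0.9, 0.3, -1.1]
gripper_width: 0.0474
grasp_force: 31.2
```

Run:
```python
from h import *
c=cam('scene','s2.png'); go(.5819,-.1031,.18,102.2)
i=c['img'][130:330,200:460,::-1]; cv2.imwrite('pics/crop4.png',cv2.resize(i,None,fx=3,fy=3,interpolation=cv2.INTER_CUBIC))
```

```text
pos [ 0.4557 -0.2776  0.1739] rot [1.7997e+02 4.0000e-02 1.0222e+02] F [-0.26  1.29 -1.14] w 0.0477 g 31.236489973962307 t 5.05
cmd [ 0.9591  1.0686 -0.0406] 0.0008
```

View pics/crop4.png

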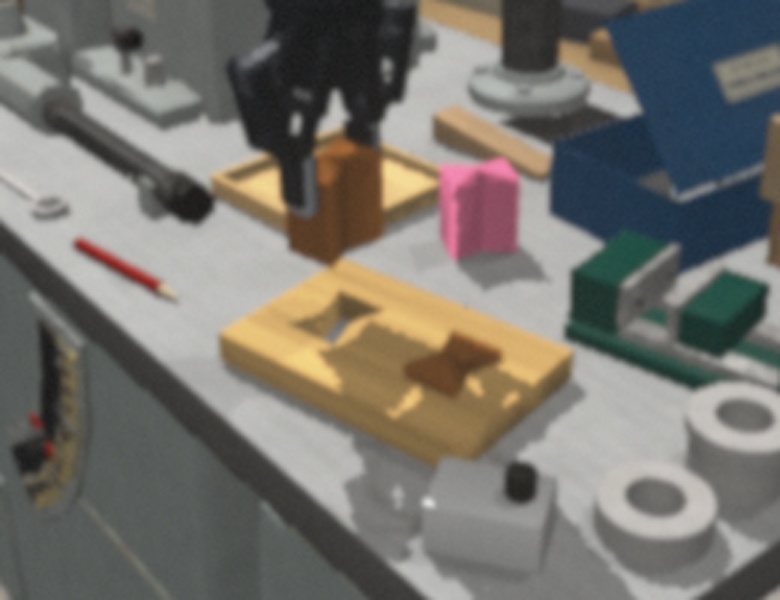

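The key is gripped and clear at about (335,205). The socket at (335,315) is empty, the low key is seated and the panel hasn't moved. Next I'll check clearance to the machine beside the tray.

Run:
```python
from h import *
t=load('top1.png'); s=load('scene1.png')
def tri(a,b):
    # intersect rays top px a, scene px b
    e1,e2=np.array(t['eye']),np.array(s['eye']); d1=pt(t,*a,0)-e1; d2=pt(s,*b,0)-e2
    k=np.linalg.lstsq(np.c_[d1,-d2],e2-e1,rcond=None)[0]; p,q=e1+k[0]*d1,e2+k[1]*d2; print(a,b,((p+q)/2).round(3),'gap',np.linalg.norm(p-q).round(3))
tri((222,134),(318,107)) # pipe rim top
tri((199,190),(268,112)) # block near top corner
tri((263,243),(268,196)) # rod tip
for z in(.1,.15,.2): print(z,pt(t,222,135,z).round(3),pt(t,200,190,z).round(3),pt(t,262,243,z).round(3))
```

```text
(222, 134) (318, 107) [ 0.673 -0.025  0.175] gap 0.009
(199, 190) (268, 112) [0.561 0.017 0.175] gap 0.015
(263, 243) (268, 196) [ 0.468 -0.095  0.026] gap 0.005
0.1 [ 0.696 -0.009  0.1  ] [0.577 0.033 0.1  ] [ 0.467 -0.101  0.1  ]
0.15 [ 0.682 -0.022  0.15 ] [0.57  0.018 0.15 ] [ 0.467 -0.108  0.15 ]
0.2 [ 0.669 -0.034  0.2  ] [0.564 0.003 0.2  ] [ 0.468 -0.115  0.2  ]
```

Emit:
jog_arm(steps=[-0.2,0.2,0.2,0,0,-0.2,0.4,0.4,0,0,-0.2,0.6,0.65,0,0,-0.2,0.8,0.85,0,0,-0.2,0.9,0.98,0,0,-0.2,0.95,1,0,0,-0.2,0.95,1,0,0])

```text
clock: 5.75
ee_pos: [0.5712, -0.1053, 0.172]
eef_rot: [-3.139, -0.001, 1.786]
ft_force: [0.3, -0.4, 0.0]
gripper_width: 0.0474
grasp_force: 31.4
```

```bash
python3 -c "
from h import *
go(.5819,-.1031,.115,95)"
```

```text
pos [ 0.5712 -0.1053  0.172 ] rot [-1.7984e+02 -7.0000e-02  1.0234e+02] F [ 0.27 -0.39  0.05] w 0.0474 g 31.37740770354867 t 5.75
cmd [-0.0011  0.0739  0.3799] 0.2446
```

Emit:
jog_arm(steps=[-0.2,0,0.074,0.1,0.12,-0.2,0,0.074,0.2,0.245,-0.2,0,0.074,0.3,0.245,-0.2,0,0.074,0.36,0.245,-0.2,0,0.074,0.37,0.245,-0.2,0,0.074,0.37,0.245,-0.2,0,0.074,0.37,0.245])

```text
clock: 6.45
ee_pos: [0.5832, -0.1045, 0.1188]
eef_rot: [3.14, 0.001, 1.656]
ft_force: [0.5, -0.5, -1.5]
gripper_width: 0.0475
grasp_force: 31.4
```

Run:
```python
from h import *
c=cam('wrist','w3.png'); go(.5819,-.1031,.109,95)
```

```text
pos [ 0.5834 -0.1044  0.119 ] rot [1.799e+02 4.000e-02 9.488e+01] F [ 0.63 -0.69 -0.4 ] w 0.048 g 31.4251698134467 t 6.5
cmd [ 0.0098 -0.0091  0.0668] -0.004
```

View pics/w3.png

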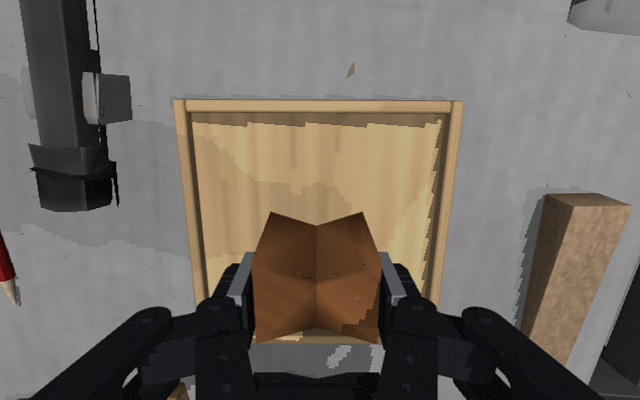

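The key hangs upright over the tray, whose rim runs from (175,100) to (463,100) against the key waist at (316,225). It is laterally centred, so I'll lower it.

Emit:
jog_arm(steps=[-0.2,0.008,-0.008,0.03,0,-0.2,0.008,-0.008,0.045,0,-0.2,0.008,-0.008,0.055,0,-0.2,0.008,-0.008,0.06,0,-0.2,0.008,-0.008,0.06,0])

```text
clock: 7.0
ee_pos: [0.5815, -0.1029, 0.11]
eef_rot: [3.141, 0.0, 1.656]
ft_force: [-2.4, -0.2, 5.0]
gripper_width: 0.0474
grasp_force: 32.1
```

Run:
```python
from h import *
c=load('w3.png'); print(pt(c,175,100,.016),pt(c,463,100,.016)); a=(pt(c,175,100,.016)+pt(c,463,100,.016))/2; t=np.radians(4.9); print('tray c',a-.07*np.array([-np.sin(t),np.cos(t),0]))
go(.5819,-.1031,.109,95)
```

```text
[ 0.51039898 -0.03879215  0.016     ] [ 0.64665494 -0.02711538  0.016     ]
tray c [ 0.58450615 -0.10269794  0.016     ]
pos [ 0.5815 -0.1029  0.11  ] rot [179.99   0.    94.89] F [-2.39 -0.24  4.99] w 0.0474 g 32.08300853613764 t 7.0
cmd [-0.0014  0.0027  0.0067] -0.0038
```

Contact is at 5 N and within 3 mm of the tray centre. I'll release and retreat.

Emit:
jog_arm(steps=[0.2,0,0,0,0,0.3,0,0,0,0,0.5,0,0,0,0,0.7,0,0,0,0,0.7,0,0,0,0,0.7,0,0,0,0])

```text
clock: 7.6
ee_pos: [0.5815, -0.1031, 0.1088]
eef_rot: [-3.141, -0.0, 1.656]
ft_force: [-0.3, -0.2, -0.5]
gripper_width: 0.0722
grasp_force: 0.0
```

Emit:
jog_arm(steps=[0.7,0,0,-0.1,0,0.7,0,0,-0.25,0,0.7,0,0,-0.5,0,0.7,0,0,-0.75,0,0.7,0,0,-0.95,0,0.7,0,0,-0.95,0,0.7,0,0,-0.95,0])

```text
clock: 8.3
ee_pos: [0.5823, -0.1033, 0.2537]
eef_rot: [3.138, 0.001, 1.656]
ft_force: [-0.8, -0.9, 0.2]
gripper_width: 0.0725
grasp_force: 0.0
```

Run:
```python
from h import *
c=cam('wrist','w4.png'); go(.5819,-.1031,.109,95)
c2=cam('scene','s4.png')
i=np.hstack([cv2.resize(c['img'],(400,250)),cv2.resize(c2['img'][130:330,200:520],(400,250))])[:,:,::-1]; cv2.imwrite('pics/end.png',i)
```

```text
pos [ 0.5815 -0.103   0.2517] rot [1.7997e+02 1.0000e-02 9.4880e+01] F [-0.44 -0.   -0.02] w 0.0724 g 0.0 t 8.35
cmd [-4.000e-04  2.100e-03  9.516e-01] -0.0042
```

View pics/end.png

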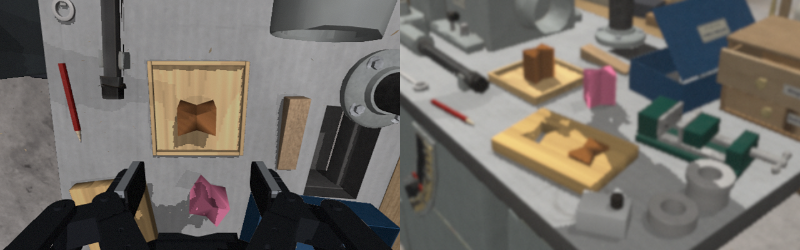

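The key stands upright in the middle of the tray at (195,117). The low key and panel are in place, and the gripper is clear of everything.

```bash
python3 -c "
from bench import bot
print(bot.sign_off())"
```

```text
the job is handed in; nothing more can be done
None
```

The tall key was lifted straight out and now stands upright in the middle of the tray, the low key and panel are where they were, and the job is handed in at about 8.4 s (sign-off returned no verdict).

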